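Hang the van key on the deep hook of the key cage

TASK

Pick up the delivery-van key with the orange plate and hang it by its eye on the red hook at the back of the low key cage, tilting the plate nose-up to get it in under the deep front header. How high the hook sits and how far it sticks out was changed and is not known exactly, so find it by light touch or by sight; ease the eye down over its upturned end until you feel it rest on the hook, never pressing or knocking the key hard against cage or hook, hold it there for a moment, and only then let go so that it hangs free and still. Do not disturb the carton, the can or the small yellow box.

Things in the scene. Friction and masses are not known exactly. Their poses are not given: they have to be found in the camera images.
- key: Rigid van key, about 0.12 to 0.19 kg, flat on the bench. Black fob 50 x 30 x 26 mm high (the heavy part; grip it across its 30 mm width); an orange plate 24 wide, 8 mm thick runs from it along +x to a round eye (outer diameter 46, hole 26, 8 thick). Origin: centre of the fob's underside, z up; all undersides lie in one plane. Spans x = -25 to +178 mm.
- eye (a point): Centre of the eye's hole: 155 mm along the key's +x from its origin, 4 mm above its underside. The hole's axis is the key's z.
- cage: Fixed open wire key cage, 170 deep (x) x 240 wide x 340 mm high, on a 40 mm plinth. Origin: centre of its underside on the bench; +x points to its back, the open front faces -x. Blue header plate 4 mm thick at the front (front face x = -85 mm) from 266 mm height up; open below it. Roof wires' undersides at 334 mm, floor's top at 43 mm. Clear width between front posts 212 mm.
- strip: White slotted strip, 30 mm wide, upright at the middle of the cage's back, axes as the cage's. Origin: on its front face, 50 mm behind the cage's origin, 251 mm above the bench. It carries one rigid red hook of 7 mm round bar in its plane y = 0; a red foot block stands 6 mm off the strip.
- hook_ref (a point): Point 52 mm in front (-x) of the strip's origin. The hook: an arm straight out from the strip along -x, its end turned up 20 mm (centre lines; rounded tip 23.5 mm above the arm's centre line). Neither is measured: the upturned end's axis lies anywhere within 16 mm in front of or behind this point (y exact), the arm's centre line within 9 mm above or below it. Neither moves in use.
- carton: Cardboard carton 70 x 100 x 60 mm, loose on the bench; origin centre of its underside. Leave alone.
- can: Blue can, 56 mm across, 130 mm high, loose on the bench; origin centre of its underside. Leave alone.
- bulbbox: Small yellow box 45 x 36 x 55 mm standing loose on the cage floor to one side; origin centre of its underside. Leave alone.

How it is judged:
By the outcome, as a careful person would: the job done as asked, in the order asked, and still so for the second after the job is handed in, with the robot touching nothing.
It also fails if it takes over 59 s, if anything falls off the work surface, if the arm or the gripper's body presses on something with over 40 N, if the wrist force passes 120 N, or if a joint passes its speed limit or range.

ROBOT

A 6-joint arm with a two-finger parallel gripper is mounted at the origin on the work surface. World frame = base frame: x ahead of the robot, y to its left, z up, the work surface at z = 0. Lengths are in m, angles in rad, forces in N, time in s.
With the tool pointing down it reaches from about 0.275 to 0.775 m from the base axis. Payload 14.6 kg.
Tool frame: the origin (TCP) lies at the very end of the fingers, on their centre line; the grasp point (between the pads) lies 19 mm behind it; z points along the fingers, y is the direction in which the jaws open and shut (so a half turn about z gives the same grasp; the last joint's range is limited). The gripper opens to 85 mm and grips with 20 to 120 N. Pads are 22 mm wide; open, the fingers measure 114 mm over their backs; the gripper's body (76 mm by 85 mm) begins 54 mm behind the grasp point. The pads swing forward as they close: fully open they stand 13 mm farther back than shut.
Start: joints at [-0.155, 0.263, -0.048, 1.259, 0, 1.415], TCP at [0.525, -0, 0.231] pointing down, gripper open.
Joint ranges: [-2.65, 2.65], [-0.89, 1.7], [-1.18, 1.37], [-2.13, 2.11], [-1.35, 1.29], [-3.14, 3.14]. Speed limits (rad/s): [1.89, 1.89, 2.57, 2.79, 3.14, 3.14].

INTERFACE

Orientations are given as a rotation vector (axis times angle).
In Python, from workcell import robot gives the robot as it stands.
- The arm moves only by the tool drive_tool, never from a script. Its argument "series" is a list of rows, each a list of 2 entries, a list of its own where there are three numbers: the shift along the tool's x, y, z in cm, then the turn about the tool's z in degrees. A call has 1 to 12 rows; each row is the pose to reach, as a shift and turn from the pose measured when the call began, along the tool's axes at that moment; what a row does not reach only later rows make up. A row lasts 1/8 s, in which the tool goes at most 62.5 mm and 10.7 degrees, less where a joint would pass 70% of its speed; a pose out of reach is approached as far as the arm can. A call with a gripper value outside its range is refused whole. "grip" is the finger opening in cm, from 0 to 8.54, set as the call begins (left out, the last holds). The fingers move at their own pace and stop on an object; the grip force is fixed at half the most. Time passes only in rows, so rows that repeat a pose let the fingers close. It gives the time, the measured TCP pose, the force and the opening at its end, in the units of the state.
- robot.get_state(): the state, without advancing time (a new reading comes with each control period).
- robot.capture(name): name is "scene" or "side" or "wrist"; returns the picture (384x512x3 uint8, blue, green, red); there is no depth.
- robot.camera_info(name): a dict with "fx", "fy", "cx", "cy" (pixels), "camera_from_world" (4x4, takes a point from world to camera coordinates). Camera axes: x right, y down, z forward; pixel columns grow to the right and rows downward; lengths in m; the calibration is good to about 2 mm. The wrist camera is an equidistant fisheye: a pixel r from the principal point sees the ray r / f radians off the axis. A picture is of the moment at which its call begins: read the wrist's pose just before it. camera_info takes no time and is no camera call; for the wrist camera it gives the pose at the moment of the call.
- robot.sign_off(): hands the job in, once; it reports no verdict.
Trained networks look in the newest picture that a camera, given by its name, has taken for a name from the list of things; names that differ only in an ending like _2 or _b are one class to them, and where a whole thing is asked for, a point or a joint stands for the part that bears it (a point fixed in the world has none). Each returns a list of dicts, best first, with "conf" (0 to 1); they miss things now and then, are a little off and sometimes report something else, mostly with a low value. They report only what shows in the picture. A call takes as long as a camera call.
- robot.spot_in(camera, target): "position" ([x, y, z] in m, in world coordinates, good to about 4 mm: the middle of the surface that is visible of it).
The state is a dict: "time_s": time; "q": joint angles; "qd": joint speeds; "tau": joint torques, N m; "position": TCP position; "eef_rot": TCP orientation; "ft_force": force on the tool from outside, world axes, zero at the start; "ft_torque": the same for the moment, N m; "finger_gap": finger opening in m.
Only numpy, scipy, OpenCV 4.12 (cv2) and the standard library are available. Lean on these libraries where they do the work, as an engineer would, in place of code of your own. Each camera call takes 0.05 s, during which the arm holds its last target.

## Working session

There is one attempt and no reset: what is moved stays moved. The work goes in short steps, Python scripts to look and compute and a tool call to move; the robot and the scene stay as the last step left them, time stands still between calls to the robot, and variables do not carry over. Pictures are saved under pics/ and viewed, and the job is handed in when it is done.

Besides the shell and the picture viewer there is one more tool, called after ">>>" as name(argument=value, ...), one argument or row to a line, values as JSON. drive_tool: Moves the arm, as the interface text tells. Its arguments: {"type":"object","properties":{"series":{"type":"array"},"grip":{"type":"number"}},"required":["series"]}

```bash
ls; mkdir -p pics; cat > h.py <<'E'
import numpy as np, cv2
from scipy.spatial.transform import Rotation as R
from workcell import robot
def snap(n,f):
    im=robot.capture(n); cv2.imwrite('pics/'+f,im); return im
E
python3 - <<'E'
from h import *
print(robot.get_state())
for c in ['scene','side']:
    snap(c,c+'0.png'); i=robot.camera_info(c); print(c,i)
    for t in ['key','cage','strip','carton','can','bulbbox']:
        print(t,[(np.round(d['position'],3),round(d['conf'],2)) for d in robot.spot_in(c,t)[:2]])
E
```

```text
pics
{'time_s': 0.0, 'q': array([-1.55317669e-01,  2.63517584e-01, -4.89509303e-02,  1.25941233e+00,
       -1.87356133e-05,  1.41553559e+00]), 'qd': array([-1.39856343e-03, -7.73572219e-04,  1.60627403e-03,  1.07936102e-03,
       -1.37199512e-03, -8.05792919e-05]), 'tau': array([ 6.28219332e-04, -6.37613010e+01,  3.84567368e+01,  1.37825581e-02,
        8.02127857e-07, -5.80562346e-05]), 'position': array([5.24711776e-01, 2.52160358e-05, 2.30822738e-01]), 'eef_rot': array([-2.22089276e+00, -2.22076635e+00,  1.02728383e-03]), 'ft_force': array([ 0.34550529, -0.19859134, -0.75238434]), 'ft_torque': array([ 0.0024149 , -0.03470793,  0.05543721]), 'finger_gap': 0.08572014346400736}
scene {'fx': 429.85681638358125, 'fy': 429.85681638358125, 'cx': 256.7118015325991, 'cy': 184.20132132486478, 'camera_from_world': array([[-0.8663885 ,  0.49930583, -0.00804066,  0.52912306],
       [ 0.3905047 ,  0.66738673, -0.63411437, -0.15239033],
       [-0.31125077, -0.55252932, -0.77319746,  1.5898533 ],
       [ 0.        ,  0.        ,  0.        ,  1.        ]])}
key [(array([ 0.518, -0.27 ,  0.00
[... 283 characters left out ...]

side {'fx': 424.19783145442346, 'fy': 424.19783145442346, 'cx': 259.03425572639895, 'cy': 196.00654507958095, 'camera_from_world': array([[ 0.99017484, -0.13919114,  0.01340172, -0.61924755],
       [-0.08172409, -0.65379527, -0.75224525,  0.1800136 ],
       [ 0.11346785,  0.74375908, -0.6587469 ,  1.33790502],
       [ 0.        ,  0.        ,  0.        ,  1.        ]])}
key [(array([ 0.5  , -0.257,  0.007]), 0.69)]
cage [(array([0.702, 0.001, 0.133]), 0.63), (array([ 0.5  , -0.255,  0.01 ]), 0.53)]
strip [(array([0.742, 0.024, 0.219]), 0.85), (array([ 0.745, -0.276,  0.093]), 0.69)]
carton []
can [(array([ 0.742, -0.275,  0.093]), 0.72)]
bulbbox [(array([ 0.702, -0.067,  0.084]), 0.73)]
```

View pics/scene0.png

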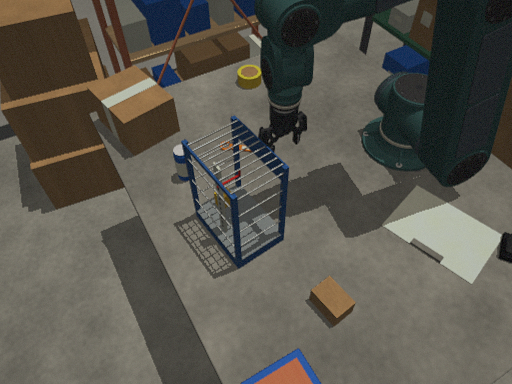

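View pics/side0.png

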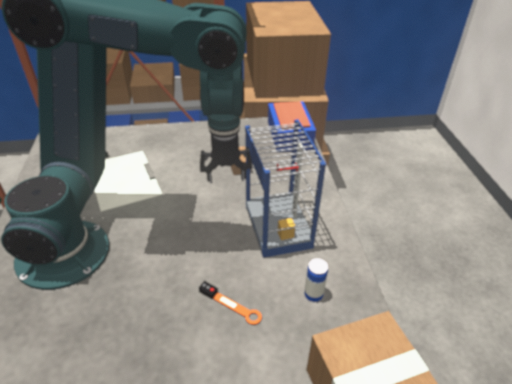

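```bash
python3 - <<'E'
from h import *
for n in ['scene','side']:
    im=cv2.imread(f'pics/{n}0.png')
    cv2.imwrite(f'pics/{n}0k.png',cv2.resize(im[130:330,60:260] if n=='scene' else im[230:384,130:330],None,fx=3.0,fy=3.0,interpolation=cv2.INTER_CUBIC))
E
python3 - <<'E'
from h import *
im=cv2.imread('pics/side0.png')
cv2.imwrite('pics/side0k.png',cv2.resize(im[270:335,190:275],None,fx=8,fy=8,interpolation=cv2.INTER_CUBIC))
cv2.imwrite('pics/side0c.png',cv2.resize(im[110:260,230:340],None,fx=4,fy=4,interpolation=cv2.INTER_CUBIC))
im=cv2.imread('pics/scene0.png')
cv2.imwrite('pics/scene0c.png',cv2.resize(im[115:275,180:295],None,fx=3.7,fy=3.7,interpolation=cv2.INTER_CUBIC))
E
```

```text
(no output)
```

View pics/side0k.png

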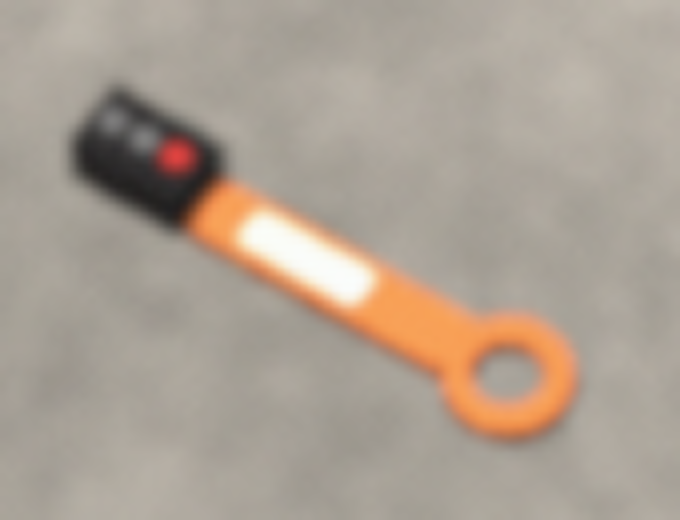

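View pics/side0c.png

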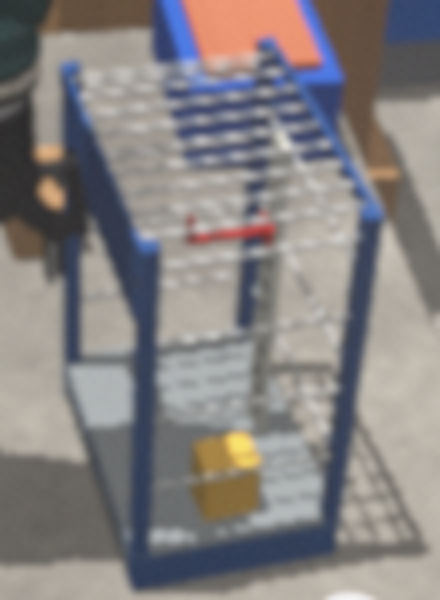

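View pics/scene0c.png

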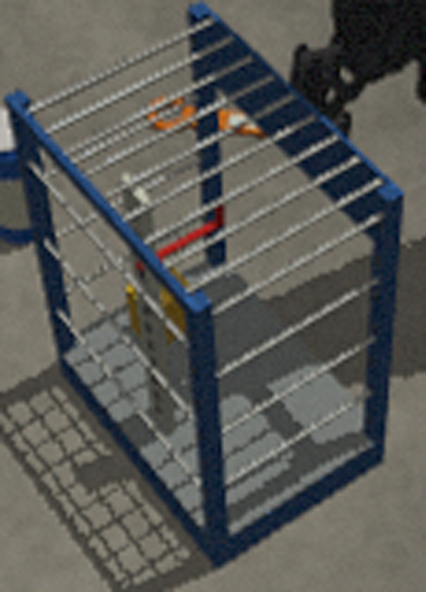

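```bash
cat >> h.py <<'E'
CI={}
def ci(n):
    if n not in CI: CI[n]=robot.camera_info(n)
    return CI[n]
def proj(n,p):
    i=ci(n); T=i['camera_from_world']; c=T[:3,:3]@np.asarray(p)+T[:3,3]
    return np.array([i['cx']+i['fx']*c[0]/c[2], i['cy']+i['fy']*c[1]/c[2]])
def unz(n,uv,z):
    i=ci(n);T=i['camera_from_world'];d=T[:3,:3].T@np.array([(uv[0]-i['cx'])/i['fx'],(uv[1]-i['cy'])/i['fy'],1]); o=-T[:3,:3].T@T[:3,3]
    return o+d*(z-o[2])/d[2]
E
cat > fit.py <<'E'
from h import *
from scipy.optimize import least_squares as ls
S=lambda a,b:((a+.5)/4-.5+230,(b+.5)/4-.5+110)
C=lambda a,b:((a+.5)/3.7-.5+180,(b+.5)/3.7-.5+115)
K=lambda a,b:((a+.5)/8-.5+190,(b+.5)/8-.5+270)
obs=[('side',S(148,240),(-85,-120,340)),('side',S(374,214),(85,-120,340)),('side',S(70,62),(-85,120,340)),('side',S(135,588),(-85,-120,0)),('side',S(333,550),(85,-120,0)),
('scene',C(198,6),(-85,-120,340)),('scene',C(398,188),(-85,120,340)),('scene',C(205,302),(85,120,340)),('scene',C(10,97),(85,-120,340)),('scene',C(220,565),(85,120,0)),('scene',C(382,462),(-85,120,0))]
def w(p,l):
    c,s=np.cos(p[2]),np.sin(p[2]); return np.array([p[0]+c*l[0]-s*l[1],p[1]+s*l[0]+c*l[1],l[2]])
f=lambda p:np.concatenate([proj(n,w(p,np.array(l)/1e3))-uv for n,uv,l in obs])
r=ls(f,[.69,.03,0],loss='soft_l1'); print('cage',r.x,np.rad2deg(r.x[2])); print(np.round(f(r.x).reshape(-1,2),1))
P=r.x
# hook in cage frame, plane y=0: params a (elbow x), h
hk=[('side',S(188,238),0,0),('scene',C(221,237),0,0)]
g=lambda q:np.concatenate([proj(n,w(P,np.array([q[0],0,q[1]])))-uv for n,uv,_,_ in hk])
q=ls(g,[0,.25]); print('elbow cagex,z',q.x,g(q.x))
hk=[('side',S(188,214),0,0),('scene',C(221,206),0,0)]
q=ls(g,[0,.27]); print('tip cagex,z',q.x,g(q.x))
# key
ko=[(K(508,374),(155,0,6)),(K(515,438),None)]
e=unz('side',K(508,374),.005); m=unz('side',K(306,258),.008); print('eye',e,'label',m)
d=m-e; th=np.arctan2(-d[1],-d[0]); print('yaw',np.rad2deg(th),np.hypot(*d[:2]))
o=e[:2]-.155*np.array([np.cos(th),np.sin(th)]); print('origin',o)
for l in [(-25,-15,26),(-25,15,26),(25,-15,26),(25,15,26),(155,0,4),(178,0,4),(-25,-15,0)]:
    uv=proj('side',w((*o,th),np.array(l)/1e3)); print(l,np.round(((uv-[190,270])+.5)*8-.5))
E
python3 fit.py
```

```text
cage [0.69242796 0.02871529 0.12744697] 7.302173742572607
[[-1.2  3.2]
 [ 2.8  0.1]
 [-3.5  0.2]
 [-0.5  1.5]
 [ 0.7  0.7]
 [ 0.4 -1.5]
 [ 2.2  0.6]
 [-1.6  3. ]
 [-1.9  0.6]
 [ 0.1  2.1]
 [ 0.9 -0.2]]
elbow cagex,z [-0.01095275  0.2410933 ] [ 0.69892937  1.99215066 -0.80625215 -2.11940003]
tip cagex,z [-0.01369867  0.26860005] [ 0.20195482  0.79742381 -0.39346627 -0.84273551]
eye [ 0.56535123 -0.30836199  0.005     ] label [ 0.50031682 -0.25431182  0.008     ]
yaw -39.7300084693405 0.08456296055253953
origin [ 0.44614617 -0.20929053]
(-25, -15, 26) [ 61. 138.]
(-25, 15, 26) [112.  81.]
(25, -15, 26) [174. 200.]
(25, 15, 26) [224. 141.]
(155, 0, 4) [508. 376.]
(178, 0, 4) [565. 407.]
(-25, -15, 0) [ 67. 182.]
```

>>> drive_tool(
  series=[
    [[0, 0, -6], 0],
    [[0, 0, -12], 0],
    [[0, 0, -18], 0],
    [[0, 0, -24], 0],
    [[0, 0, -30], 0],
    [[0, 0, -36], 0],
    [[0, 0, -42], 0],
    [[0, 0, -48], 0],
    [[0, 0, -54], 0],
    [[0, 0, -60], 0],
    [[0, 0, -66], 0],
    [[0, 0, -72], 0],
  ],
)

```text
time_s: 2.2
position: [0.6901, -0.0027, 0.4582]
eef_rot: [2.142, 2.142, 0.127]
ft_force: [-0.1, 0.4, -0.4]
finger_gap: 0.0856
```

```bash
cat >> h.py <<'E'
def pose():
    s=robot.get_state(); return np.array(s['position']),R.from_rotvec(s['eef_rot']).as_matrix(),s
E
python3 - <<'E'
from h import *
p,M,s=pose(); print(s['q'],s['time_s']); print(p); print(M.round(3)); print(np.rad2deg(np.arctan2(M[0,2],-M[2,2])))
E
```

```text
[-1.21064288e-01  6.90488625e-01  1.36715254e+00  2.10907907e+00
 -1.75471081e-03  1.44969750e+00] 2.2
[ 0.69014449 -0.0026684   0.45819058]
[[ 0.001  0.991  0.137]
 [ 1.     0.001 -0.018]
 [-0.018  0.137 -0.99 ]]
7.859325089201039
```

>>> drive_tool(
  series=[
    [[-2, -6, 0], -5],
    [[-4, -11.5, 0], -10],
    [[-6, -17, 0], -15],
    [[-8, -22.5, 0], -20],
    [[-10, -28, 0], -25],
    [[-11, -34, 0], -30],
    [[-12, -40, 0], -35],
    [[-13, -45, 0], -40],
    [[-14, -49, 0], -45],
    [[-14, -49, 0], -50],
  ],
)

```text
time_s: 3.45
position: [0.2141, -0.1417, 0.3961]
eef_rot: [1.059, 2.812, 0.044]
ft_force: [0.4, 0.1, -0.4]
finger_gap: 0.0852
```

```bash
python3 - <<'E'
from h import *
p,M,s=pose(); print(s['q'],s['time_s']); print(p); print(M.round(3)); 
E
```

```text
[-1.035524   -0.28912411 -0.15242045  1.61868782  0.10777129 -0.31046367] 3.45
[ 0.21411075 -0.1416533   0.39609622]
[[-0.744  0.654  0.137]
 [ 0.658  0.752 -0.021]
 [-0.117  0.075 -0.99 ]]
```

```bash
cat > kin.py <<'E'
import numpy as np
from scipy.spatial.transform import Rotation as R
from scipy.optimize import least_squares as ls
D=[([-1.55317669e-01,2.63517584e-01,-4.89509303e-02,1.25941233e+00,-1.87356133e-05,1.41553559e+00],[0.524711776,2.52160358e-05,0.230822738],[-2.22089276,-2.22076635,1.0272e-3]),
([-1.21064288e-01,6.90488625e-01,1.36715254,2.10907907,-1.75471081e-03,1.44969750],[0.69014449,-0.0026684,0.45819058],[2.142,2.142,.127]),
([-1.035524,-0.28912411,-0.15242045,1.61868782,0.10777129,-0.31046367],[0.21411075,-0.1416533,0.39609622],[1.059,2.812,.044])]
def fk(q,P,s5=1):
    a,d,z0,L2,L3,L4,L6=P
    f=q[1]-q[2]; t=f+q[3]
    B=R.from_euler('z',q[0]).as_matrix()
    X,Y,Z=np.eye(3)
    dr=lambda u:np.cos(u)*X-np.sin(u)*Z
    p=a*X+d*Y+z0*Z+L2*(np.sin(q[1])*X+np.cos(q[1])*Z)+L3*dr(f)+L4*dr(t)
    # frame: tool z = dr(t), y5 rotation axis n = perpendicular in plane
    n=np.cross(Y,dr(t)) 
    r5=R.from_rotvec(s5*q[4]*n).as_matrix()
    tz=r5@dr(t); ty=r5@Y
    # q6: at q6=0 tool x?; 
    r6=R.from_rotvec(q[5]*tz).as_matrix()
    tyy=r6@ty*1.0
    M=np.column_stack([np.cross(tyy,tz),tyy,tz])
    return B@(p+L6*tz),B@M
if __name__=='__main__':
    for s5 in (1,-1):
        for i,(q,p,r) in enumerate(D):
            print(s5,i); print((R.from_rotvec(r).as_matrix().T@fk(q,np.ones(7),s5)[1]).round(3))
        g=lambda P:np.concatenate([fk(q,P,s5)[0]-p for q,p,r in D]+[1e-4*(np.array(P)-[0,.08,.3,.4,.4,.1,.2])])
        o=ls(g,[0,.08,.3,.4,.4,.1,.2]); print(o.x.round(4),np.abs(o.fun).max())
E
python3 kin.py
```

```text
1 0
[[ 1. -0.  0.]
 [ 0.  1.  0.]
 [-0. -0.  1.]]
1 1
[[ 1.    -0.     0.003]
 [ 0.     1.     0.001]
 [-0.003 -0.001  1.   ]]
1 2
[[ 0.998  0.007  0.065]
 [ 0.007  0.979 -0.204]
 [-0.065  0.204  0.977]]
[ 0.0259  0.0814 -0.1046  0.5716  0.3615  0.3825 -0.2806] 0.006698222929385045
-1 0
[[ 1. -0. -0.]
 [ 0.  1. -0.]
 [ 0.  0.  1.]]
-1 1
[[ 1. -0. -0.]
 [ 0.  1.  0.]
 [ 0. -0.  1.]]
-1 2
[[ 1.  0. -0.]
 [-0.  1. -0.]
 [ 0.  0.  1.]]
[ 0.0262  0.0811 -0.1031  0.5707  0.3613 -0.1851  0.2888] 0.004556250641659265
```

>>> drive_tool(
  series=[
    [[-3, 1.5, 4.6], 0],
    [[-6, 3, 9.2], 0],
    [[-9, 4.5, 13.8], 0],
    [[-12, 6, 18.4], 0],
    [[-15, 7.5, 23], 0],
    [[-17.7, 8.6, 27.6], -1],
    [[-17.7, 8.6, 27.6], -1],
  ],
)

```text
time_s: 4.32
position: [0.4404, -0.1989, 0.1479]
eef_rot: [1.034, 2.824, 0.043]
ft_force: [0.1, 1.0, 0.7]
finger_gap: 0.0856
```

```bash
python3 - <<'E'
from h import *
p,M,s=pose(); print(list(s['q']),s['time_s']); print(p,s['eef_rot']); print(M.round(3)); 
i=robot.camera_info('wrist'); im=snap('wrist','w1.png'); import pickle; pickle.dump(i,open('w1.pkl','wb')); print(i)
print(robot.spot_in('wrist','key')[:2])
E
```

```text
[np.float64(-0.6318605573974336), np.float64(0.15078788017301906), np.float64(-0.4450943873240555), np.float64(0.8541165417585124), np.float64(0.06447040862318464), np.float64(0.07388819980484257)] 4.325
[ 0.44039931 -0.19893552  0.14785585] [1.0338655  2.8241797  0.04314698]
[[-0.756  0.641  0.135]
 [ 0.645  0.764 -0.019]
 [-0.115  0.073 -0.991]]
{'fx': 297.3186396354542, 'fy': 297.3186396354542, 'cx': 258.4734006454309, 'cy': 188.81837520933186, 'camera_from_world': array([[ 0.64153474,  0.76365726,  0.07253116, -0.14021051],
       [ 0.67805146, -0.60874254,  0.41192079, -0.44876265],
       [ 0.35871911, -0.21508164, -0.9083284 ,  0.09292733],
       [ 0.        ,  0.        ,  0.        ,  1.        ]])}
[{'position': [0.4801, -0.2332, 0.0069], 'conf': 0.92}, {'position': [0.7361, -0.2321, 0.1031], 'conf': 0.48}]
```

View pics/w1.png

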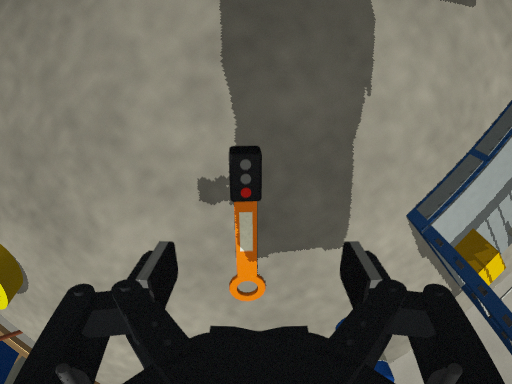

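```bash
cat >> h.py <<'E'
def wray(i,uv):
    T=i['camera_from_world']; v=np.array([uv[0]-i['cx'],uv[1]-i['cy']]); r=np.linalg.norm(v); th=r/i['fx']
    c=np.array([*(v/r*np.sin(th)),np.cos(th)]); return -T[:3,:3].T@T[:3,3], T[:3,:3].T@c
def wz(i,uv,z):
    o,d=wray(i,uv); return o+d*(z-o[2])/d[2]
def wproj(i,p):
    T=i['camera_from_world']; c=T[:3,:3]@np.asarray(p)+T[:3,3]; r=np.hypot(c[0],c[1]); th=np.arctan2(r,c[2])
    return np.array([i['cx']+i['fx']*th*c[0]/r, i['cy']+i['fx']*th*c[1]/r])
E
python3 - <<'E'
from h import *
import pickle; i=pickle.load(open('w1.pkl','rb'))
im=cv2.imread('pics/w1.png'); cv2.imwrite('pics/w1k.png',cv2.resize(im[140:310,200:300],None,fx=3.4,fy=3.4,interpolation=cv2.INTER_CUBIC))
hsv=cv2.cvtColor(im,cv2.COLOR_BGR2HSV); m=cv2.inRange(hsv,(5,150,120),(20,255,255)); m[:,:200]=0;m[:,300:]=0
ys,xs=np.nonzero(m); print(xs.min(),xs.max(),ys.min(),ys.max())
b=ys>272; print('eye bbox',xs[b].min(),xs[b].max())
e=wz(i,(247.5,286),.006); l=wz(i,(246,229),.008); t=wz(i,(245,162),.026)
print(e,l,t)
for A,B in((e,l),(e,t)):
    d=A-B; print(np.rad2deg(np.arctan2(d[1],d[0])),np.hypot(*d[:2]))
E
```

```text
229 265 201 300
eye bbox 229 265
[ 0.56086584 -0.30591662  0.006     ] [ 0.49541076 -0.25089231  0.008     ] [ 0.43252392 -0.19812384  0.026     ]
-40.051830723439345 0.08551048481406896
-40.02648197986807 0.1676034993338021
```

View pics/w1k.png

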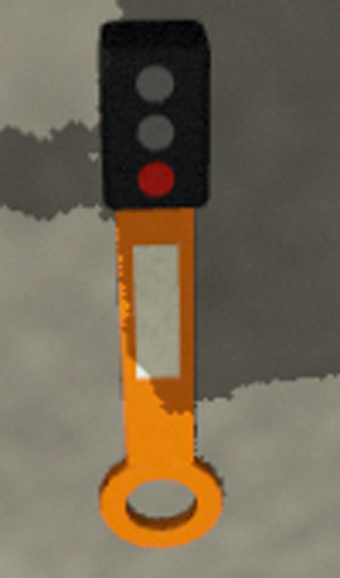

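```bash
python3 - <<'E'
from h import *
import pickle; i=pickle.load(open('w1.pkl','rb'))
print(wz(i,(245.4,178.4),.026), wz(i,(247.2,287.3),.006))
p,M,s=pose()
print(M.T@(np.array([.4435,-.206,.005])-p)*100)
E
```

```text
[ 0.44484013 -0.20834347  0.026     ] [ 0.56230042 -0.30767277  0.006     ]
[ 1.00441135 -1.34433988 14.48222417]
```

>>> drive_tool(
  series=[
    [[0.7, -1.35, 4], 0],
    [[0.7, -1.35, 8], 0],
    [[0.7, -1.35, 11.5], 0],
    [[0.7, -1.35, 13.5], 0],
    [[0.7, -1.35, 14.4], 0],
    [[0.7, -1.35, 14.4], 0],
    [[0.7, -1.35, 14.4], 0],
  ],
)

```text
time_s: 5.3
position: [0.4461, -0.2084, 0.0074]
eef_rot: [1.034, 2.819, 0.041]
ft_force: [-0.0, 0.3, 0.1]
finger_gap: 0.0857
```

```bash
python3 - <<'E'
from h import *
p,M,s=pose(); print(list(s['q'].round(5)),p,s['eef_rot'],s['ft_force'])
snap('wrist','w2.png')
E
```

```text
[np.float64(-0.64136), np.float64(0.32442), np.float64(-0.6707), np.float64(0.4504), np.float64(0.06549), np.float64(0.06552)] [ 0.44607208 -0.20840609  0.00738721] [1.03350743 2.81920425 0.04083477] [-0.01006501  0.32946083  0.09239868]
```

View pics/w2.png

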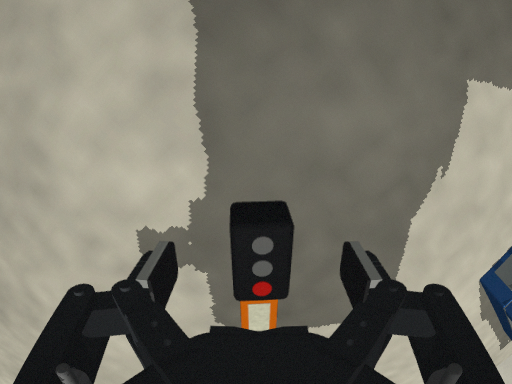

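>>> drive_tool(
  series=[
    [[0, 0, 0.2], 0],
    [[0, 0, 0.2], 0],
    [[0, 0, 0.2], 0],
    [[0, 0, 0.2], 0],
    [[0, 0, 0.2], 0],
    [[0, 0, 0.2], 0],
  ],
  grip=2.0,
)

```text
time_s: 6.1
position: [0.4463, -0.2084, 0.0057]
eef_rot: [1.033, 2.819, 0.041]
ft_force: [-3.6, 2.4, 13.2]
finger_gap: 0.0288
```

>>> drive_tool(
  series=[
    [[0, 0, -2], 0],
    [[0, 0, -7], 0],
    [[3, 2, -12], -5],
    [[6, 5, -17], -10],
    [[9, 8, -22], -15],
    [[12, 11, -26], -20],
    [[15, 14, -30], -25],
    [[18, 17, -34], -30],
    [[21, 19, -39], -35],
    [[23, 20.8, -43], -40],
    [[25, 20.8, -46], -44],
    [[25, 20.8, -46], -47.3],
  ],
)

```text
time_s: 7.6
position: [0.3264, 0.123, 0.4478]
eef_rot: [-0.191, 2.994, -0.046]
ft_force: [0.9, -0.5, -2.7]
finger_gap: 0.0292
```

```bash
python3 - <<'E'
from h import *
p,M,s=pose(); print(list(s['q'].round(5)),p,s['eef_rot'],s['ft_force'],s['finger_gap']);print(M.round(3))
snap('wrist','w3.png')
E
```

```text
[np.float64(0.16237), np.float64(-0.1128), np.float64(0.10952), np.float64(1.656), np.float64(-0.04418), np.float64(0.03215)] [0.32636626 0.12296805 0.44783098] [-0.19069114  2.99445967 -0.04597924] [ 0.91965501 -0.49611898 -2.71327075] 0.02920098288220436
[[-0.982 -0.124  0.142]
 [-0.128  0.991 -0.022]
 [-0.138 -0.039 -0.99 ]]
```

View pics/w3.png

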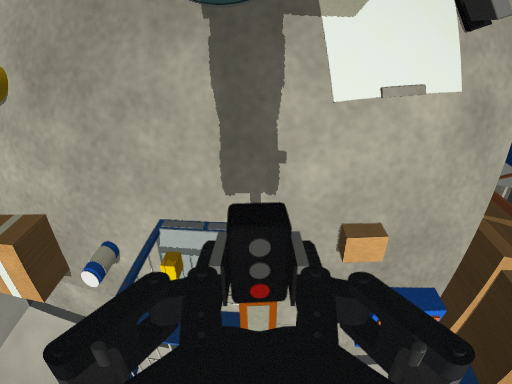

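>>> drive_tool(
  series=[
    [[0, 0, -6], 0],
    [[0, 0, -12], 0],
    [[0, 0, -18], 0],
    [[0, 0, -24], 0],
    [[0, 0, -30], 0],
    [[0, 0, -36], 0],
    [[0, 0, -42], 0],
    [[0, 0, -48], 0],
  ],
)

```text
time_s: 8.65
position: [0.2857, 0.1237, 0.6072]
eef_rot: [-0.192, 2.943, -0.037]
ft_force: [0.1, 0.3, -1.0]
finger_gap: 0.0292
```

```bash
cat >> h.py <<'E'
def rep():
    p,M,s=pose(); tz=M[:,2]; print('t',s['time_s'],'q',s['q'].round(4).tolist(),'p',p.round(4),'rv',s['eef_rot'].round(5).tolist(),'F',s['ft_force'].round(1),'gap',round(s['finger_gap'],4))
    print(M.round(3).tolist(),'tilt',np.rad2deg(np.arccos(-tz[2])).round(1),'az',np.rad2deg(np.arctan2(tz[1],tz[0])).round(1),'toolx(-key) elev',np.rad2deg(np.arcsin(M[2,0])).round(1)); return p,M,s
E
python3 -c "
from h import *
rep()"
```

```text
t 8.65 q [0.1905, -0.031, 0.6952, 2.1091, -0.0485, 0.0554] p [0.2857 0.1237 0.6072] rv [-0.19227, 2.94273, -0.03698] F [ 0.1  0.3 -1. ] gap 0.0292
[[-0.973, -0.127, 0.192], [-0.131, 0.991, -0.012], [-0.189, -0.037, -0.981]] tilt 11.1 az -3.7 toolx(-key) elev -10.9
```

>>> drive_tool(
  series=[
    [[0, 0, -100], 0],
    [[0, 0, -100], 0],
    [[0, 0, -100], 0],
    [[0, 0, -100], 0],
    [[0, 0, -100], 0],
    [[0, 0, -100], 0],
  ],
)

```text
time_s: 9.4
position: [0.2538, 0.1232, 0.6222]
eef_rot: [-0.191, 2.889, -0.027]
ft_force: [-0.1, 0.2, -2.4]
finger_gap: 0.0289
```

```bash
python3 -c "
from h import *
rep()"
```

```text
t 9.4 q [0.217, -0.0933, 0.6855, 2.109, -0.0545, 0.0786] p [0.2538 0.1232 0.6222] rv [-0.19068, 2.8893, -0.02652] F [-0.1  0.2 -2.4] gap 0.0289
[[-0.961, -0.127, 0.244], [-0.132, 0.991, -0.002], [-0.242, -0.034, -0.97]] tilt 14.1 az -0.5 toolx(-key) elev -14.0
```

>>> drive_tool(
  series=[
    [[-100, 0, -100], 0],
    [[-100, 0, -100], 0],
    [[-100, 0, -100], 0],
    [[-100, 0, -100], 0],
    [[-100, 0, -100], 0],
    [[-100, 0, -100], 0],
  ],
)

```text
time_s: 10.15
position: [0.4149, 0.1374, 0.6356]
eef_rot: [-0.189, 2.835, -0.018]
ft_force: [-0.2, -0.1, -2.0]
finger_gap: 0.0289
```

```bash
python3 -c "
from h import *
rep()"
```

```text
t 10.15 q [0.159, 0.1669, 1.0034, 2.109, -0.0395, 0.0201] p [0.4149 0.1374 0.6356] rv [-0.18878, 2.8346, -0.01764] F [-0.2 -0.1 -2. ] gap 0.0289
[[-0.947, -0.128, 0.296], [-0.131, 0.991, 0.008], [-0.295, -0.032, -0.955]] tilt 17.2 az 1.5 toolx(-key) elev -17.1
```

>>> drive_tool(
  series=[
    [[-50, 0, -100], 0],
    [[-50, 0, -100], 0],
  ],
)

```text
time_s: 10.4
position: [0.4193, 0.1352, 0.6552]
eef_rot: [-0.187, 2.778, -0.01]
ft_force: [-0.4, -0.5, -1.7]
finger_gap: 0.029
```

```bash
python3 -c "
from h import *
rep()"
```

```text
t 10.4 q [0.1498, 0.1642, 1.0584, 2.1092, -0.0355, 0.0092] p [0.4193 0.1352 0.6552] rv [-0.18671, 2.77791, -0.00951] F [-0.4 -0.5 -1.7] gap 0.029
[[-0.928, -0.128, 0.349], [-0.131, 0.991, 0.017], [-0.349, -0.03, -0.937]] tilt 20.5 az 2.8 toolx(-key) elev -20.4
```

>>> drive_tool(
  series=[
    [[-30, 0, -100], 0],
    [[-30, 0, -100], 0],
  ],
)

```text
time_s: 10.65
position: [0.3987, 0.1305, 0.6789]
eef_rot: [-0.184, 2.72, -0.002]
ft_force: [-0.1, 0.2, -2.2]
finger_gap: 0.0291
```

>>> drive_tool(
  series=[
    [[-40, 0, -100], 0],
    [[-40, 0, -100], 0],
  ],
)

```text
time_s: 10.9
position: [0.3865, 0.1275, 0.7009]
eef_rot: [-0.182, 2.661, 0.004]
ft_force: [1.1, -1.0, -2.1]
finger_gap: 0.0292
```

>>> drive_tool(
  series=[
    [[-40, 0, -100], 0],
    [[-40, 0, -100], 0],
  ],
)

```text
time_s: 11.15
position: [0.3701, 0.1246, 0.7225]
eef_rot: [-0.179, 2.603, 0.01]
ft_force: [-0.7, 0.3, -1.3]
finger_gap: 0.029
```

>>> drive_tool(
  series=[
    [[-40, 0, -100], 0],
    [[-40, 0, -100], 0],
  ],
)

```text
time_s: 11.4
position: [0.3497, 0.1221, 0.7436]
eef_rot: [-0.176, 2.545, 0.014]
ft_force: [-0.3, -0.2, -1.7]
finger_gap: 0.0286
```

```bash
python3 -c "
from h import *
rep(); snap('side','s2.png'); snap('scene','c2.png')"
```

```text
t 11.4 q [0.1362, 0.0248, 1.1527, 2.1091, -0.027, -0.0103] p [0.3497 0.1221 0.7436] rv [-0.17631, 2.54545, 0.01431] F [-0.3 -0.2 -1.7] gap 0.0286
[[-0.822, -0.129, 0.554], [-0.123, 0.991, 0.049], [-0.556, -0.028, -0.831]] tilt 33.8 az 5.0 toolx(-key) elev -33.8
```

View pics/s2.png

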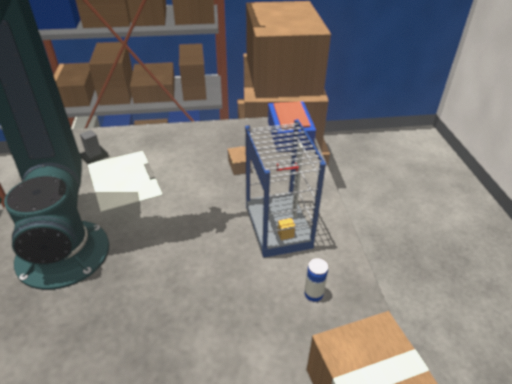

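>>> drive_tool(
  series=[
    [[-50, 0, -100], 0],
    [[-50, 0, -100], 0],
  ],
)

```text
time_s: 11.75
position: [0.3354, 0.1211, 0.7637]
eef_rot: [-0.173, 2.489, 0.019]
ft_force: [0.5, -1.2, -2.0]
finger_gap: 0.029
```

>>> drive_tool(
  series=[
    [[-50, 0, -100], 0],
    [[-50, 0, -100], 0],
  ],
)

```text
time_s: 12.0
position: [0.3159, 0.12, 0.7836]
eef_rot: [-0.17, 2.431, 0.023]
ft_force: [-0.1, 0.3, -2.6]
finger_gap: 0.029
```

```bash
python3 -c "
from h import *
p,M,s=rep()
print(M.T@(np.array([.43,.03,.30])-p)*100)"
```

```text
t 12.0 q [0.1526, -0.0265, 1.2162, 2.1091, -0.0371, -0.0009] p [0.3159 0.12   0.7836] rv [-0.17026, 2.43056, 0.02277] F [-0.1  0.3 -2.6] gap 0.029
[[-0.753, -0.129, 0.645], [-0.117, 0.991, 0.062], [-0.648, -0.029, -0.761]] tilt 40.4 az 5.5 toolx(-key) elev -40.4
[23.77347487 -8.99806907 43.63133098]
```

```bash
cat >> h.py <<'E'
# key in tool frame from grasp
Mg=R.from_rotvec([1.033,2.819,.041]).as_matrix(); pg=np.array([.4463,-.2084,.0057])
_y=np.deg2rad(-40.03); Kw=np.array([[np.cos(_y),-np.sin(_y),0],[np.sin(_y),np.cos(_y),0],[0,0,1]])
KT=Mg.T@Kw; 
# align key y with tool -y (pads flush)
_x=KT[:,0].copy(); _yy=np.array([0,np.sign(KT[1,1]),0]); _x[1]=0; _x/=np.linalg.norm(_x); KT=np.column_stack([_x,_yy,np.cross(_x,_yy)])
kt=Mg.T@(np.array([.444,-.208,0.])-pg); kt[1]=0
def keyp(p,M,l): return p+M@(kt+KT@np.asarray(l,float))
CG=np.array([.6924,.0287,.1274])
def cw(l): c,s=np.cos(CG[2]),np.sin(CG[2]); return np.array([CG[0]+c*l[0]-s*l[1],CG[1]+s*l[0]+c*l[1],l[2]])
def wc(p): c,s=np.cos(CG[2]),np.sin(CG[2]); d=np.asarray(p)-[CG[0],CG[1],0]; return np.array([c*d[0]+s*d[1],-s*d[0]+c*d[1],d[2]])
def keyrep(p,M):
    e=keyp(p,M,[.155,0,.004]); X=M@KT[:,0]; print('eye',e.round(4),'cage',wc(e).round(4),'key elev',np.rad2deg(np.arcsin(X[2])).round(1),'head',np.rad2deg(np.arctan2(X[1],X[0])).round(1)); return e
E
python3 -c "
from h import *
p,M,s=pose(); print(KT.round(3),kt.round(4)); e=keyrep(p,M)
t=cw([-.125,0,.25]); print(t,M.T@(t-e)*100, p+t-e)"
```

```text
[[-0.993  0.    -0.121]
 [ 0.     1.     0.   ]
 [ 0.121  0.    -0.993]] [0.0027 0.     0.0053]
eye [0.4431 0.139  0.8665] cage [-0.2333  0.1411  0.8665] key elev 33.4 head 8.5
[0.56841305 0.01281804 0.25      ] [ 31.95512142 -12.34035258  54.253726  ] [ 0.44123659 -0.00612637  0.16709713]
```

>>> drive_tool(
  series=[
    [[2.6, -1, 4.5], 0],
    [[5.3, -2, 9], 0],
    [[8, -3, 13.5], 0],
    [[10.6, -4.1, 18], 0],
    [[13.3, -5.1, 22.6], 0],
    [[16, -6.2, 27.1], 0],
    [[18.6, -7.2, 31.6], 0],
    [[21.3, -8.2, 36.2], 0],
    [[24, -9.3, 40.7], 0],
    [[26.6, -10.3, 45.2], 0],
    [[29.3, -11.3, 49.7], 0],
    [[32, -12.3, 54.2], 0],
  ],
)

```text
time_s: 13.5
position: [0.4399, -0.0058, 0.1673]
eef_rot: [-0.17, 2.429, 0.021]
ft_force: [3.2, -1.0, -2.3]
finger_gap: 0.029
```

```bash
python3 -c "
from h import *
p,M,s=rep(); keyrep(p,M); snap('side','s3.png'); snap('scene','c3.png')
for n in ['side','scene']:
    print(n,proj(n,keyp(p,M,[.155,0,.004])),proj(n,keyp(p,M,[0,0,.013])))
im=cv2.imread('pics/s3.png'); cv2.imwrite('pics/s3c.png',cv2.resize(im[90:260,180:340],None,fx=3.5,fy=3.5,interpolation=cv2.INTER_CUBIC))
im=cv2.imread('pics/c3.png'); cv2.imwrite('pics/c3c.png',cv2.resize(im[80:260,180:340],None,fx=3.3,fy=3.3,interpolation=cv2.INTER_CUBIC))
"
```

```text
t 13.5 q [-0.4125, -0.2333, -1.0309, 0.1319, 0.3203, -0.4453] p [ 0.4399 -0.0058  0.1673] rv [-0.17029, 2.42911, 0.02139] F [ 3.2 -1.  -2.3] gap 0.029
[[-0.752, -0.129, 0.646], [-0.117, 0.991, 0.061], [-0.649, -0.03, -0.761]] tilt 40.5 az 5.4 toolx(-key) elev -40.4
eye [0.567  0.0132 0.2504] cage [-0.1264  0.0006  0.2504] key elev 33.5 head 8.5
side [239.87694666 174.46013476] [196.80811694 202.35856412]
scene [271.77437258 155.50098513] [304.85562469 152.92607828]
```

View pics/s3c.png

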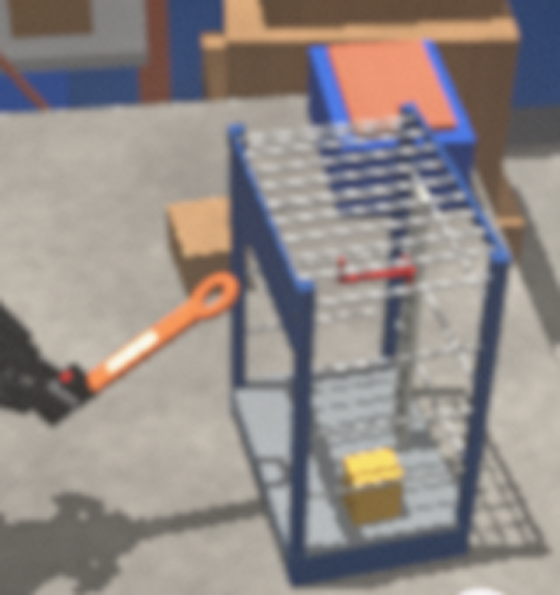

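View pics/c3c.png

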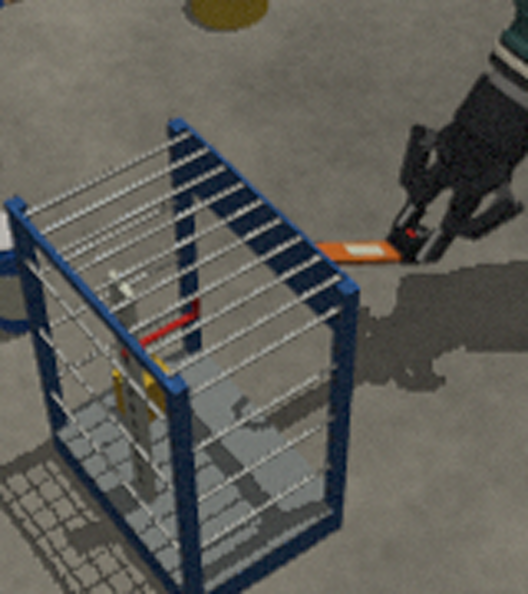

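```bash
python3 - <<'E'
from h import *
import pickle
i=pickle.load(open('w1.pkl','rb'))
# key features local coords from w1 with origin eye-based
o=np.array([.444,-.208]); c=np.array([np.cos(_y),np.sin(_y)])
def W(a,b): return ((a+.5)/3.4-.5+200,(b+.5)/3.4-.5+140)
for nm,uv,z in [('red',(156,180),.026),('lab',(156,312),.008),('eye',(161,502),.006)]:
    q=wz(i,W(*uv),z); d=q[:2]-o; print(nm,d@c, d@np.array([-c[1],c[0]]))
p,M,s=pose()
im=cv2.imread('pics/s3.png').astype(int)
sub=cv2.imread('pics/s3.png')
hsv=cv2.cvtColor(sub,cv2.COLOR_BGR2HSV)
m=cv2.inRange(hsv,(5,140,150),(18,255,255)); m[:, :195]=0; m[:,252:]=0; m[:160]=0; m[215:]=0
ys,xs=np.nonzero(m); print(xs.min(),xs.max(),ys.min(),ys.max())
mr=(xs>232); print('ring bbox',xs[mr].min(),xs[mr].max(),ys[mr].min(),ys[mr].max())
for x in (.02,.07,.155,.178): print(x,proj('side',keyp(p,M,[x,0,.008 if x>.03 else .026])))
U=lambda a,b:((a+.5)/3.5-.5+180,(b+.5)/3.5-.5+90)
print('obs red',U(67,377),'lab',U(132,352),'eye',U(217,294),'nose',U(239,284))
rp=[proj('side',keyp(p,M,[.155+.023*np.cos(t),.023*np.sin(t),.004])) for t in np.linspace(0,6.28,60)]
print('pred ring bbox',np.min(rp,0),np.max(rp,0))
E
```

```text
Traceback (most recent call last):
NameError: name '_y' is not defined
```

```bash
cat > a.py <<'E'
from h import *
import pickle
_y=np.deg2rad(-40.03)
i=pickle.load(open('w1.pkl','rb'))
o=np.array([.444,-.208]); c=np.array([np.cos(_y),np.sin(_y)])
def W(a,b): return ((a+.5)/3.4-.5+200,(b+.5)/3.4-.5+140)
for nm,uv,z in [('red',(156,180),.026),('lab',(156,312),.008),('eye',(161,502),.006)]:
    q=wz(i,W(*uv),z); d=q[:2]-o; print(nm,d@c, d@np.array([-c[1],c[0]]))
p,M,s=pose()
sub=cv2.imread('pics/s3.png')
hsv=cv2.cvtColor(sub,cv2.COLOR_BGR2HSV)
m=cv2.inRange(hsv,(5,140,150),(18,255,255)); m[:, :195]=0; m[:,252:]=0; m[:160]=0; m[215:]=0
ys,xs=np.nonzero(m); print(xs.min(),xs.max(),ys.min(),ys.max())
mr=(xs>232); print('ring bbox',xs[mr].min(),xs[mr].max(),ys[mr].min(),ys[mr].max())
for x in (.013,.07,.155,.178): print(x,proj('side',keyp(p,M,[x,0,.008 if x>.03 else .026])))
U=lambda a,b:((a+.5)/3.5-.5+180,(b+.5)/3.5-.5+90)
print('obs red',U(67,377),'lab',U(132,352),'eye',U(217,294),'nose',U(239,284))
rp=[proj('side',keyp(p,M,[.155+.023*np.cos(t),.023*np.sin(t),.004])) for t in np.linspace(0,6.28,60)]
print('pred ring bbox',np.min(rp,0),np.max(rp,0))
E
python3 a.py
```

```text
red 0.015297523574289647 0.0001405922423894194
lab 0.07001502431401067 -0.0003484954741244373
eye 0.15466757287096994 -0.0004788290845294827
205 247 168 200
ring bbox 233 247 168 182
0.013 [196.76130255 198.6844903 ]
0.07 [215.54163002 191.40383661]
0.155 [238.50438427 175.3113799 ]
0.178 [244.81176994 170.89112048]
obs red (198.78571428571428, 197.35714285714286) lab (217.35714285714286, 190.21428571428572) eye (241.64285714285714, 173.64285714285714) nose (247.92857142857144, 170.78571428571428)
pred ring bbox [232.76521899 169.82750935] [245.82049    182.48714574]
```

```bash
cat > b.py <<'E'
from h import *
from scipy.optimize import least_squares as ls
p,M,s=pose()
U=lambda a,b:np.array([(a+.5)/3.5-.5+180,(b+.5)/3.5-.5+90])
V=lambda a,b:np.array([(a+.5)/3.3-.5+180,(b+.5)/3.3-.5+80])
print('scene lab',V(362,249)-proj('scene',keyp(p,M,[.07,0,.008])),'red',V(411,232)-proj('scene',keyp(p,M,[.0153,0,.026])))
# crop hook enlargements
a=cv2.imread('pics/s3.png'); cv2.imwrite('pics/hs.png',cv2.resize(a[150:185,265:310],None,fx=14,fy=14,interpolation=cv2.INTER_CUBIC))
a=cv2.imread('pics/c3.png'); cv2.imwrite('pics/hc.png',cv2.resize(a[160:195,205:250],None,fx=14,fy=14,interpolation=cv2.INTER_CUBIC))
E
python3 b.py
```

```text
scene lab [-1.83410907 -0.30758905] red [-0.61366406 -0.51741962]
```

View pics/hs.png

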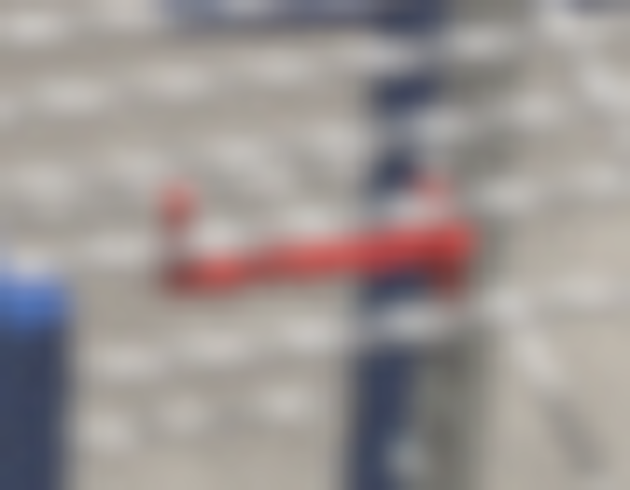

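View pics/hc.png

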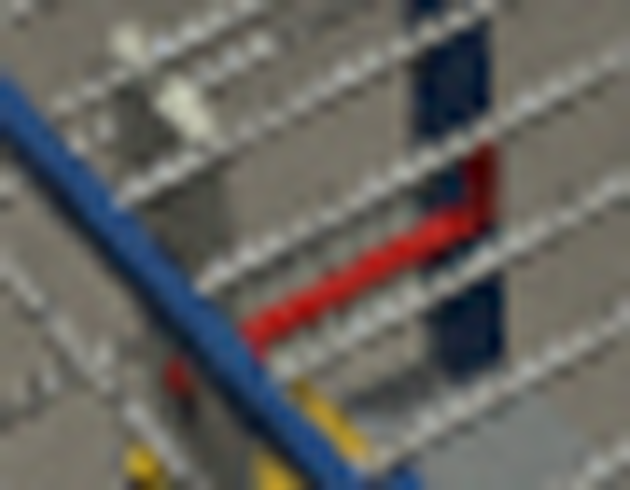

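```bash
sed -i 's/kt\[1\]=0$/kt[1]=0; kt=kt+KT[:,0]*.004/' h.py; cat > c.py <<'E'
from h import *
from scipy.optimize import least_squares as ls
p,M,s=pose(); e=keyrep(p,M)
ds=np.array([.9,-.5]); dc=np.array([-.3,-.3])
H=lambda a,b,x0,y0:np.array([(a+.5)/14-.5+x0,(b+.5)/14-.5+y0])
def tri(us,uc): 
    r=ls(lambda P:np.r_[proj('side',P)-us+ds,proj('scene',P)-uc+dc],[.68,.03,.25]); return r.x,r.fun
for nm,a,b in [('elbow',(176,272),(482,218)),('tip',(176,186),(482,140)),('mid arm',(315,255),(365,280)),('foot',(455,245),(175,372))]:
    x,f=tri(H(*a,265,150),H(*b,205,160)); print(nm,x.round(4),'cage',wc(x).round(4),f.round(2))
E
python3 c.py
```

```text
eye [0.5684 0.0141 0.2463] cage [-0.1249  0.0013  0.2463] key elev 32.9 head 8.2
elbow [0.6791 0.0288 0.2463] cage [-0.0132  0.0017  0.2463] [ 0.3   0.06  0.27 -0.07]
tip [0.6782 0.0291 0.2691] cage [-0.014   0.0022  0.2691] [ 0.3   0.07  0.27 -0.07]
mid arm [0.7079 0.0312 0.2468] cage [0.0157 0.0005 0.2468] [-0.35 -0.07 -0.31  0.08]
foot [0.7447 0.0322 0.2441] cage [ 0.0524 -0.0031  0.2441] [ 1.49  0.24  1.31 -0.28]
```

```bash
python3 -c "
from h import *
p,M,s=rep(); keyrep(p,M); print(KT,kt)"; grep -n "kt=" h.py
```

```text
t 13.6 q [-0.413, -0.2279, -1.0355, 0.1334, 0.3198, -0.445] p [ 0.4371 -0.0049  0.1623] rv [-0.16735, 2.43961, 0.02723] F [-0.4  0.1 -1.7] gap 0.029
[[-0.759, -0.128, 0.638], [-0.114, 0.992, 0.064], [-0.641, -0.024, -0.767]] tilt 39.9 az 5.7 toolx(-key) elev -39.9
eye [0.5684 0.0141 0.2463] cage [-0.1249  0.0013  0.2463] key elev 32.9 head 8.2
[[-0.99265056  0.         -0.12101596]
 [ 0.          1.          0.        ]
 [ 0.12101596  0.         -0.99265056]] [-0.00128852  0.          0.0057974 ]
35:kt=Mg.T@(np.array([.444,-.208,0.])-pg); kt[1]=0; kt=kt+KT[:,0]*.004
```

```bash
cat > d.py <<'E'
from h import *
p,M,s=rep(); a=snap('side','s4.png'); p2,M2,s2=pose(); b=snap('scene','c4.png'); print(p2-p, pose()[0]-p2)
cv2.imwrite('pics/s4k.png',cv2.resize(a[155:225,190:260],None,fx=8,fy=8,interpolation=cv2.INTER_CUBIC))
cv2.imwrite('pics/c4k.png',cv2.resize(b[130:190,260:330],None,fx=8,fy=8,interpolation=cv2.INTER_CUBIC))
for n,x0,y0 in (('side',190,155),('scene',260,130)):
  for nm,l in (('eye',[.155,0,.008]),('lab',[.07,0,.008]),('red',[.0153,0,.026])):
    print(n,nm,((proj(n,keyp(p,M,l))-[x0,y0]+.5)*8-.5).round(0))
E
python3 d.py
```

```text
t 13.6 q [-0.413, -0.2279, -1.0355, 0.1334, 0.3198, -0.445] p [ 0.4371 -0.0049  0.1623] rv [-0.16735, 2.43961, 0.02723] F [-0.4  0.1 -1.7] gap 0.029
[[-0.759, -0.128, 0.638], [-0.114, 0.992, 0.064], [-0.641, -0.024, -0.767]] tilt 39.9 az 5.7 toolx(-key) elev -39.9
[ 1.17533391e-03 -9.27646681e-05  3.41478695e-03] [ 0.0013518  -0.00029091  0.00272117]
side eye [400. 160.]
side lab [216. 289.]
side red [ 71. 344.]
scene eye [100. 209.]
scene lab [246. 207.]
scene red [356. 167.]
```

View pics/s4k.png

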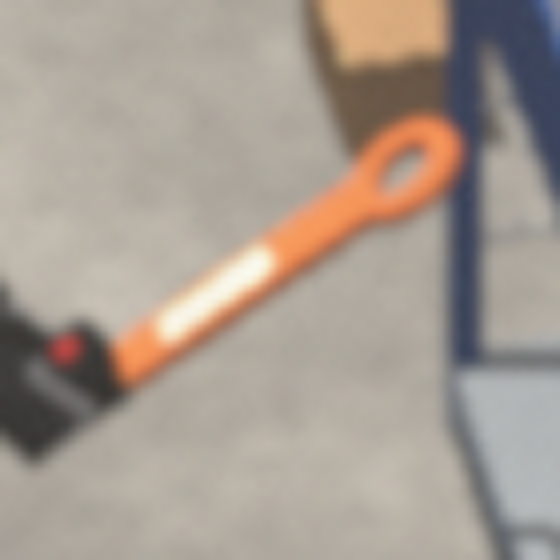

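View pics/c4k.png

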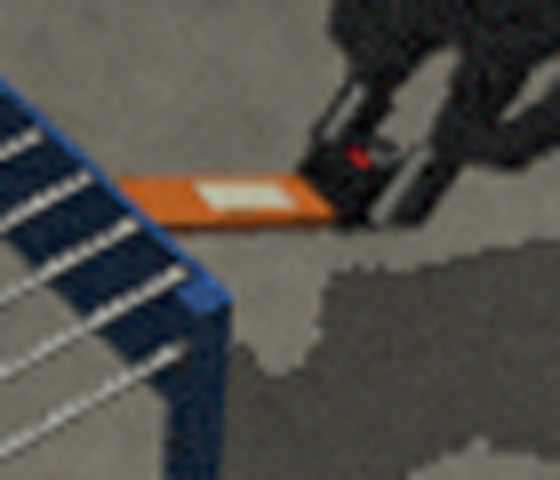

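```bash
sed -i 's/^ds=.*/ds=np.array([0,.6]); dc=np.array([0,-.5])/' c.py; python3 c.py
```

```text
eye [0.5703 0.014  0.2533] cage [-0.1229  0.001   0.2533] key elev 33.3 head 8.4
elbow [0.6815 0.0308 0.2488] cage [-0.0105  0.0035  0.2488] [ 0.11  0.02  0.1  -0.03]
tip [0.6806 0.0311 0.2715] cage [-0.0113  0.0039  0.2715] [ 0.12  0.03  0.11 -0.03]
mid arm [0.7103 0.0333 0.2493] cage [0.0183 0.0023 0.2493] [-0.56 -0.11 -0.49  0.12]
foot [0.7471 0.0343 0.2467] cage [ 0.0549 -0.0014  0.2467] [ 1.26  0.2   1.1  -0.23]
```

>>> drive_tool(
  series=[
    [[0.6, 0, 0.8], 0],
    [[1.2, 0, 1.5], 0],
    [[1.9, 0.1, 2.3], 0],
    [[1.9, 0.1, 2.3], 0],
    [[1.9, 0.1, 2.3], 0],
  ],
)

```text
time_s: 14.32
position: [0.4409, -0.0052, 0.1406]
eef_rot: [-0.17, 2.431, 0.023]
ft_force: [-0.1, 0.2, -0.3]
finger_gap: 0.0289
```

```bash
cat > g.py <<'E'
from h import *
import sys
p,M,s=rep(); e=keyrep(p,M)
t=np.array([float(v) for v in sys.argv[1:4]]); print('to',t,'tool cm',(M.T@(t-e)*100).round(2))
X=M@KT[:,0]; c=wc(e); # centerline height at header
L=(-.085-c[0])/ (np.cos(np.arcsin(X[2]))); print('line z at header',c[2]+L*np.tan(np.arcsin(X[2]))*np.cos(np.arcsin(X[2])))
E
python3 g.py .681 .031 .297
```

```text
t 14.325 q [-0.4094, -0.1804, -1.0947, 0.0162, 0.319, -0.4428] p [ 0.4409 -0.0052  0.1406] rv [-0.17035, 2.43051, 0.02297] F [-0.1  0.2 -0.3] gap 0.0289
[[-0.753, -0.129, 0.645], [-0.117, 0.991, 0.062], [-0.648, -0.029, -0.761]] tilt 40.4 az 5.5 toolx(-key) elev -40.4
eye [0.5713 0.0143 0.2257] cage [-0.1219  0.0011  0.2257] key elev 33.4 head 8.5
to [0.681 0.031 0.297] tool cm [-13.07   0.04   1.75]
line z at header 0.2500742749917138
```

>>> drive_tool(
  series=[
    [[-1, 0, 0.1], 0],
    [[-2.2, 0, 0.3], 0],
    [[-3.5, 0, 0.5], 0],
    [[-4.8, 0, 0.65], 0],
    [[-6.1, 0, 0.8], 0],
    [[-7.4, 0, 1], 0],
    [[-8.7, 0, 1.15], 0],
    [[-10, 0, 1.35], 0],
    [[-11.3, 0, 1.5], 0],
    [[-12.4, 0, 1.65], 0],
    [[-13, 0, 1.75], 0],
    [[-13, 0, 1.75], 0],
  ],
)

```text
time_s: 15.82
position: [0.5502, 0.0112, 0.2115]
eef_rot: [-0.171, 2.43, 0.023]
ft_force: [-0.0, -0.1, -2.3]
finger_gap: 0.0289
```

```bash
python3 g.py .681 .031 .297; cat > v.py <<'E'
from h import *
import sys
k=sys.argv[1]
p,M,s=pose(); a=snap('side',f's{k}.png'); b=snap('scene',f'c{k}.png')
A=cv2.resize(a[140:205,230:305],None,fx=8,fy=8,interpolation=cv2.INTER_CUBIC); B=cv2.resize(b[130:195,205:280],None,fx=8,fy=8,interpolation=cv2.INTER_CUBIC)
cv2.imwrite(f'pics/s{k}k.png',A);cv2.imwrite(f'pics/c{k}k.png',B)
H=np.array([.681,.031,.2715])
for n,x0,y0 in (('side',230,140),('scene',205,130)):
  for nm,l in (('eye',[.155,0,.004]),('nose',[.178,0,.004])): print(n,nm,((proj(n,keyp(p,M,l))-[x0,y0]+.5)*8-.5).round(0))
E
python3 v.py 5
```

```text
t 15.825 q [-0.2416, -0.0757, -0.7835, 0.1862, 0.2163, -0.3054] p [0.5502 0.0112 0.2115] rv [-0.17062, 2.43047, 0.02307] F [-0.  -0.1 -2.3] gap 0.0289
[[-0.753, -0.129, 0.645], [-0.117, 0.991, 0.062], [-0.648, -0.029, -0.761]] tilt 40.4 az 5.5 toolx(-key) elev -40.4
eye [0.6807 0.0306 0.2967] cage [-0.0113  0.0034  0.2967] key elev 33.4 head 8.5
to [0.681 0.031 0.297] tool cm [-0.05  0.03 -0.01]
line z at header 0.24806116523422495
side eye [385. 127.]
side nose [436.  91.]
scene eye [272. 272.]
scene nose [223. 274.]
```

View pics/s5k.png

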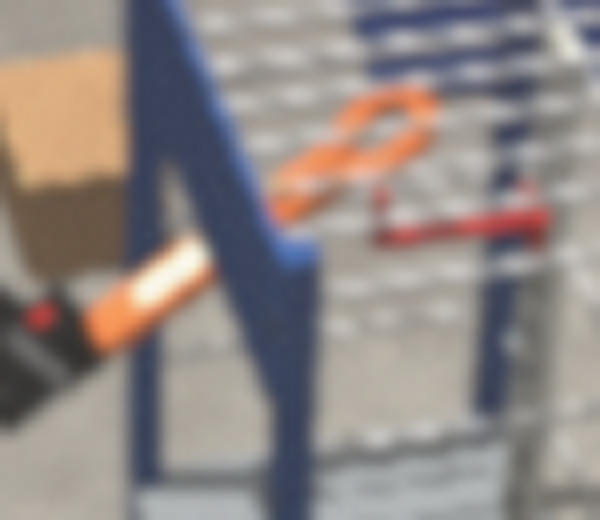

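View pics/c5k.png

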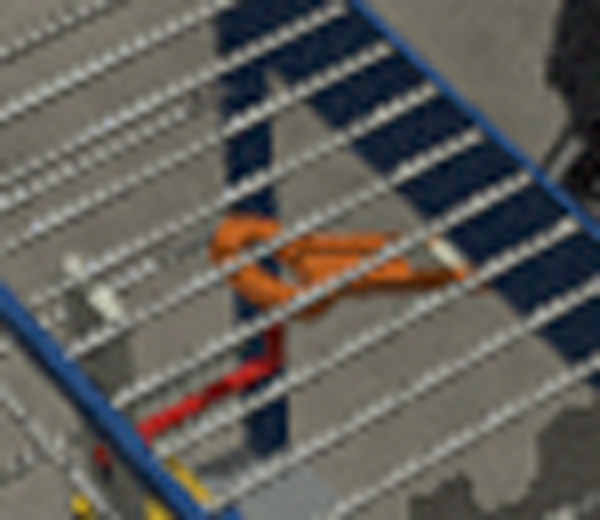

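```bash
cat > tri.py <<'E'
from h import *
from scipy.optimize import least_squares as ls
H=lambda a,x0,y0,k=8:np.array([(a[0]+.5)/k-.5+x0,(a[1]+.5)/k-.5+y0])
def tri(us,uc):
    r=ls(lambda P:np.r_[proj('side',P)-us,proj('scene',P)-uc],[.68,.03,.25]); return r.x,r.fun
if __name__=='__main__':
    for nm,a,b in [('eye',(389,122),(266,263)),('tip',(381,187),(277,326)),('elbow',(381,238),(275,366))]:
        x,f=tri(H(a,230,140),H(b,205,130)); print(nm,x.round(4),f.round(2))
    p,M,s=pose(); e=keyp(p,M,[.155,0,.004]); 
    for n,x0,y0 in (('side',230,140),('scene',205,130)):
        for q in ([.6807,.0306,.2967],[.681,.031,.2715],[.681,.031,.248]): print(n,((proj(n,q)-[x0,y0]+.5)*8-.5).round(0))
E
python3 tri.py
```

```text
eye [0.6819 0.0288 0.3001] [-0. -0. -0.  0.]
tip [0.6803 0.0306 0.2695] [-0.07 -0.02 -0.06  0.02]
elbow [0.6809 0.0285 0.2471] [-0.06 -0.01 -0.05  0.01]
side [385. 127.]
side [382. 182.]
side [380. 232.]
scene [272. 272.]
scene [275. 324.]
scene [278. 369.]
```

>>> drive_tool(
  series=[
    [[0.3, 0.1, 0.4], 0],
    [[0.7, 0.2, 0.9], 0],
    [[1.2, 0.2, 1.4], 0],
    [[1.6, 0.2, 1.9], 0],
    [[1.95, 0.2, 2.3], 0],
    [[1.95, 0.2, 2.3], 0],
  ],
)

```text
time_s: 16.68
position: [0.5493, 0.0123, 0.1803]
eef_rot: [-0.17, 2.432, 0.023]
ft_force: [-0.1, 0.0, -1.6]
finger_gap: 0.0288
```

```bash
python3 g.py .681 .031 .26; python3 v.py 6
```

```text
t 16.675 q [-0.239, -0.0367, -0.8507, 0.081, 0.2145, -0.3031] p [0.5493 0.0123 0.1803] rv [-0.17024, 2.43191, 0.0235] F [-0.1  0.  -1.6] gap 0.0288
[[-0.754, -0.129, 0.644], [-0.117, 0.991, 0.062], [-0.647, -0.028, -0.762]] tilt 40.3 az 5.5 toolx(-key) elev -40.3
eye [0.6799 0.0317 0.2653] cage [-0.012   0.0046  0.2653] key elev 33.3 head 8.5
to [0.681 0.031 0.26 ] tool cm [ 0.27 -0.07  0.47]
line z at header 0.21723996941397422
side eye [378. 194.]
side nose [429. 159.]
scene eye [280. 336.]
scene nose [232. 339.]
```

View pics/s6k.png

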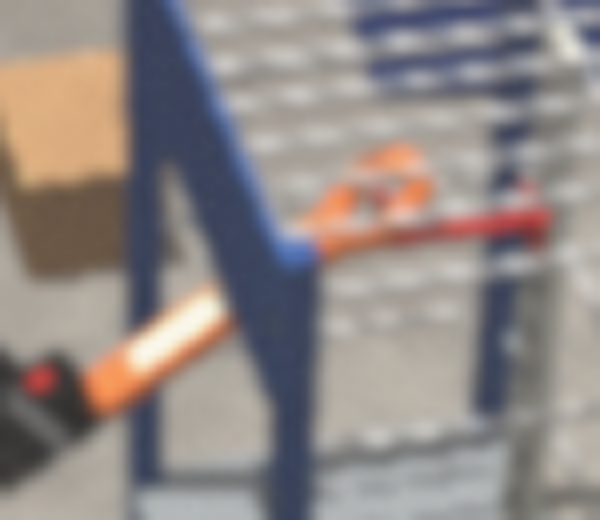

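View pics/c6k.png

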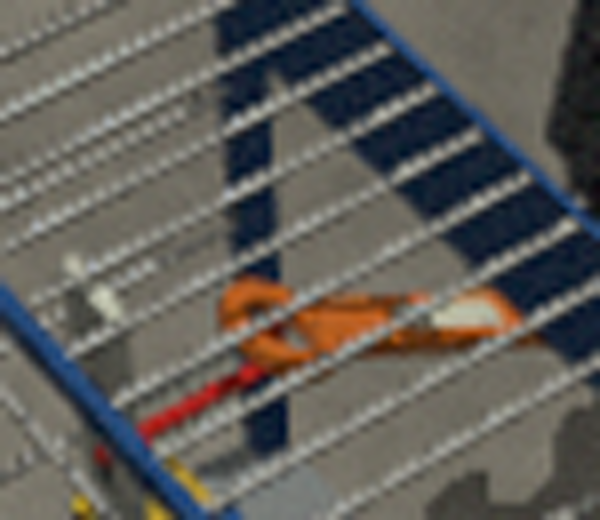

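>>> drive_tool(
  series=[
    [[0.2, 0, 0.25], 0],
    [[0.4, 0, 0.5], 0],
    [[0.6, 0, 0.7], 0],
    [[0.75, 0, 0.9], 0],
    [[0.75, 0, 0.9], 0],
  ],
)

```text
time_s: 17.4
position: [0.5497, 0.012, 0.169]
eef_rot: [-0.17, 2.431, 0.023]
ft_force: [-0.1, -0.8, -2.1]
finger_gap: 0.0289
```

>>> drive_tool(
  series=[
    [[0.07, 0, 0.08], 0],
    [[0.13, 0, 0.15], 0],
    [[0.13, 0, 0.15], 0],
  ],
)

```text
time_s: 17.77
position: [0.5497, 0.0119, 0.167]
eef_rot: [-0.17, 2.431, 0.023]
ft_force: [1.0, 0.2, -1.6]
finger_gap: 0.0288
```

```bash
python3 g.py .681 .031 .2477
```

```text
t 17.775 q [-0.2398, -0.0163, -0.8786, 0.0323, 0.215, -0.3038] p [0.5497 0.0119 0.167 ] rv [-0.17029, 2.43147, 0.02332] F [ 1.   0.2 -1.6] gap 0.0288
[[-0.754, -0.129, 0.645], [-0.117, 0.991, 0.062], [-0.647, -0.028, -0.762]] tilt 40.4 az 5.5 toolx(-key) elev -40.3
eye [0.6802 0.0313 0.252 ] cage [-0.0117  0.0042  0.252 ] key elev 33.4 head 8.5
to [0.681  0.031  0.2477] tool cm [ 0.22 -0.03  0.37]
line z at header 0.20373870980133985
```

>>> drive_tool(
  series=[
    [[0.06, 0, 0.08], 0],
    [[0.13, 0, 0.15], 0],
    [[0.13, 0, 0.15], 0],
  ],
)

```text
time_s: 18.15
position: [0.5496, 0.0118, 0.1649]
eef_rot: [-0.17, 2.432, 0.023]
ft_force: [-0.5, -0.0, -1.3]
finger_gap: 0.0293
```

>>> drive_tool(
  series=[
    [[0.06, 0, 0.08], 0],
    [[0.1, 0, 0.12], 0],
    [[0.1, 0, 0.12], 0],
  ],
)

```text
time_s: 18.52
position: [0.5496, 0.0118, 0.1632]
eef_rot: [-0.17, 2.432, 0.024]
ft_force: [0.5, -0.2, -1.5]
finger_gap: 0.029
```

>>> drive_tool(
  series=[
    [[0.06, 0, 0.08], 0],
    [[0.1, 0, 0.12], 0],
    [[0.1, 0, 0.12], 0],
  ],
)

```text
time_s: 18.9
position: [0.5497, 0.0117, 0.1617]
eef_rot: [-0.17, 2.432, 0.023]
ft_force: [0.7, -0.2, -1.3]
finger_gap: 0.0289
```

>>> drive_tool(
  series=[
    [[0.05, 0, 0.06], 0],
    [[0.08, 0, 0.1], 0],
    [[0.08, 0, 0.1], 0],
  ],
)

```text
time_s: 19.27
position: [0.5498, 0.0117, 0.1605]
eef_rot: [-0.17, 2.431, 0.023]
ft_force: [1.6, 0.3, -0.8]
finger_gap: 0.0289
```

>>> drive_tool(
  series=[
    [[0.05, 0, 0.06], 0],
    [[0.08, 0, 0.1], 0],
    [[0.08, 0, 0.1], 0],
  ],
)

```text
time_s: 19.65
position: [0.55, 0.0117, 0.1594]
eef_rot: [-0.171, 2.431, 0.023]
ft_force: [0.6, 0.4, 0.4]
finger_gap: 0.0286
```

>>> drive_tool(
  series=[
    [[0.05, 0, 0.06], 0],
    [[0.08, 0, 0.1], 0],
    [[0.08, 0, 0.1], 0],
  ],
)

```text
time_s: 20.02
position: [0.5502, 0.0116, 0.1583]
eef_rot: [-0.171, 2.431, 0.023]
ft_force: [0.3, 0.6, 1.6]
finger_gap: 0.0288
```

```bash
python3 g.py .681 .031 .2477; python3 v.py 7
```

```text
t 20.025 q [-0.2404, -0.0015, -0.8966, -0.0011, 0.2156, -0.3043] p [0.5502 0.0116 0.1583] rv [-0.17058, 2.43063, 0.02334] F [0.3 0.6 1.6] gap 0.0288
[[-0.753, -0.129, 0.645], [-0.117, 0.991, 0.062], [-0.648, -0.029, -0.762]] tilt 40.4 az 5.5 toolx(-key) elev -40.4
eye [0.6807 0.0311 0.2434] cage [-0.0113  0.0039  0.2434] key elev 33.4 head 8.5
to [0.681  0.031  0.2477] tool cm [-0.3  -0.03 -0.31]
line z at header 0.19474807629583601
side eye [378. 242.]
side nose [428. 207.]
scene eye [279. 378.]
scene nose [232. 381.]
```

View pics/s7k.png

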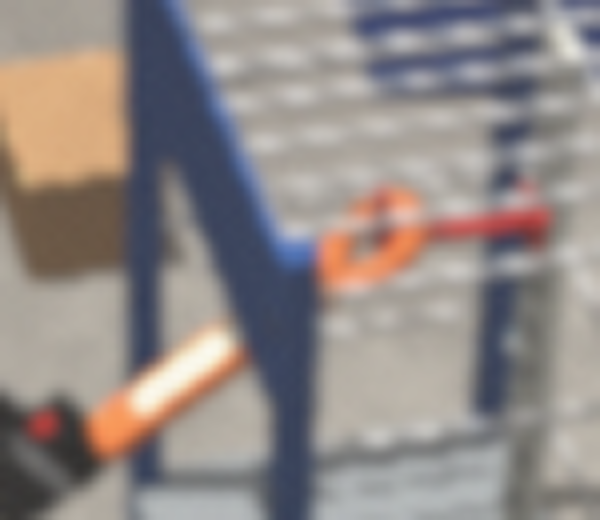

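View pics/c7k.png

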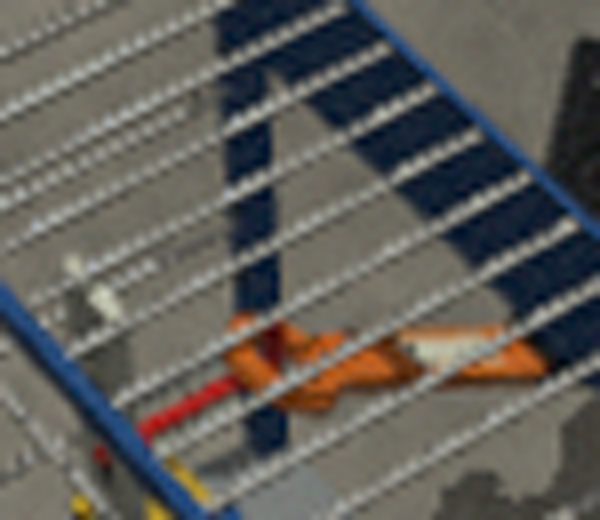

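>>> drive_tool(
  series=[
    [[0, 0, 0], 0],
    [[0, 0, 0], 0],
    [[0, 0, 0], 0],
    [[0, 0, 0], 0],
    [[0, 0, 0], 0],
    [[0, 0, 0], 0],
    [[0, 0, 0], 0],
    [[0, 0, 0], 0],
  ],
)

```text
time_s: 21.12
position: [0.5502, 0.0117, 0.1582]
eef_rot: [-0.171, 2.431, 0.023]
ft_force: [0.7, 1.3, 1.4]
finger_gap: 0.0286
```

>>> drive_tool(
  series=[
    [[0, 0, 0], 0],
    [[0, 0, 0], 0],
  ],
  grip=2.8,
)

```text
time_s: 21.38
position: [0.5502, 0.0117, 0.1582]
eef_rot: [-0.171, 2.431, 0.023]
ft_force: [0.4, 1.0, 2.5]
finger_gap: 0.0287
```

>>> drive_tool(
  series=[
    [[0, 0, 0], 0],
    [[0, 0, 0], 0],
  ],
  grip=2.88,
)

```text
time_s: 21.62
position: [0.5502, 0.0117, 0.1582]
eef_rot: [-0.171, 2.431, 0.023]
ft_force: [1.3, 1.2, 1.7]
finger_gap: 0.0293
```

>>> drive_tool(
  series=[
    [[0, 0, 0], 0],
    [[0, 0, 0], 0],
  ],
  grip=2.94,
)

```text
time_s: 21.88
position: [0.55, 0.0117, 0.1581]
eef_rot: [-0.17, 2.431, 0.023]
ft_force: [0.4, 0.9, 1.9]
finger_gap: 0.0296
```

>>> drive_tool(
  series=[
    [[0, 0, 0], 0],
    [[0, 0, 0], 0],
  ],
  grip=2.98,
)

```text
time_s: 22.12
position: [0.5499, 0.0117, 0.1579]
eef_rot: [-0.17, 2.431, 0.023]
ft_force: [0.6, 0.4, -0.5]
finger_gap: 0.0301
```

>>> drive_tool(
  series=[
    [[0, 0, 0], 0],
    [[0, 0, 0], 0],
  ],
  grip=3.02,
)

```text
time_s: 22.38
position: [0.5495, 0.0116, 0.1576]
eef_rot: [-0.17, 2.432, 0.023]
ft_force: [0.0, 0.7, -1.3]
finger_gap: 0.0307
```

```bash
python3 v.py 8
```

```text
side eye [377. 244.]
side nose [427. 209.]
scene eye [281. 379.]
scene nose [233. 382.]
```

View pics/s8k.png

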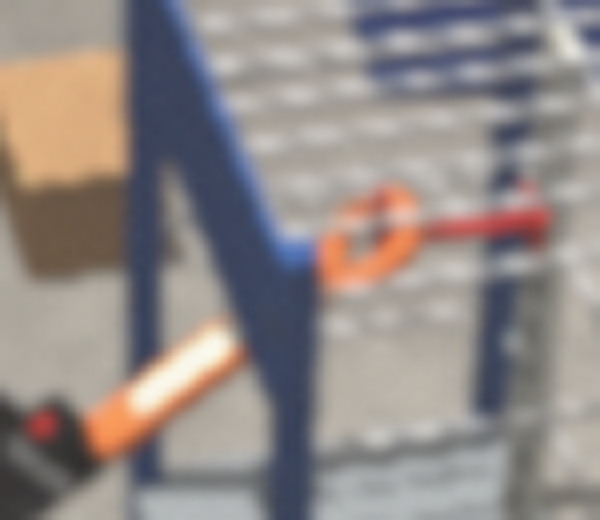

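>>> drive_tool(
  series=[
    [[0, 0, 0], 0],
    [[0, 0, 0], 0],
  ],
  grip=3.05,
)

```text
time_s: 22.72
position: [0.5496, 0.0116, 0.1577]
eef_rot: [-0.17, 2.432, 0.023]
ft_force: [0.5, 1.0, -0.3]
finger_gap: 0.0303
```

```bash
python3 v.py 9
```

```text
side eye [377. 244.]
side nose [427. 209.]
scene eye [280. 379.]
scene nose [233. 382.]
```

View pics/s9k.png

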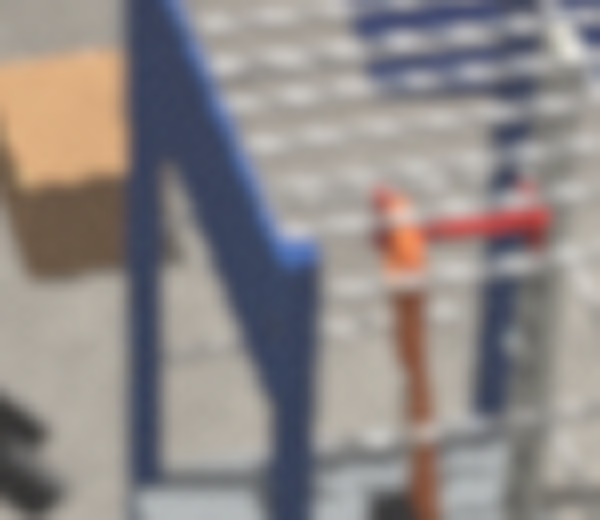

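>>> drive_tool(
  series=[
    [[1, 0, -1.5], 0],
    [[2.5, 0, -4], 0],
    [[4.5, 0, -7], 0],
    [[6.5, 0, -10], 0],
    [[8, 0, -12], 0],
    [[8, 0, -12], 0],
    [[8, 0, -12], 0],
    [[8, 0, -12], 0],
  ],
  grip=4.5,
)

```text
time_s: 23.82
position: [0.4125, -0.005, 0.1972]
eef_rot: [-0.171, 2.432, 0.024]
ft_force: [-0.3, -0.8, -0.3]
finger_gap: 0.0447
```

```bash
cat > w.py <<'E'
from h import *
import sys
k=sys.argv[1]; print(pose()[2]['time_s'])
a=snap('side',f's{k}.png'); b=snap('scene',f'c{k}.png')
A=cv2.resize(a[110:260,230:340],None,fx=3.6,fy=3.6,interpolation=cv2.INTER_CUBIC); B=cv2.resize(b[110:260,180:290],None,fx=3.6,fy=3.6,interpolation=cv2.INTER_CUBIC)
cv2.imwrite(f'pics/x{k}.png',np.hstack([A,B]))
E
python3 w.py 10
```

```text
23.825
```

View pics/x10.png

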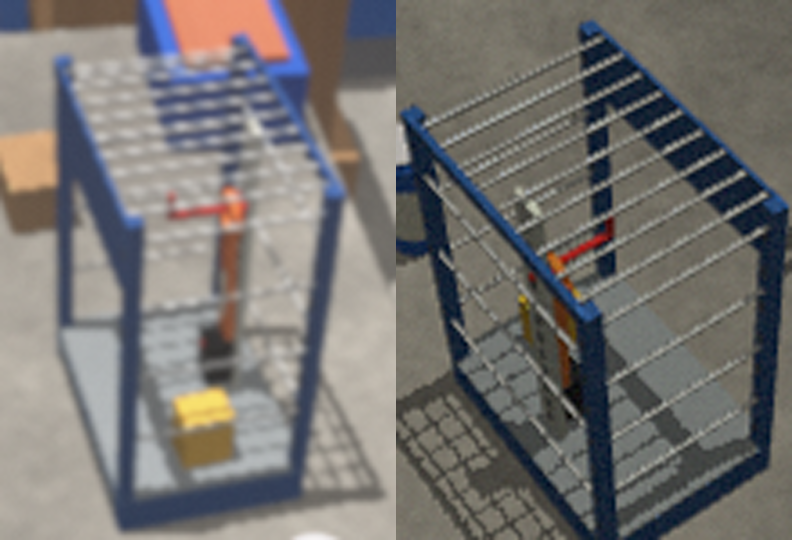

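>>> drive_tool(
  series=[
    [[0, 0, 0], 0],
    [[0, 0, 0], 0],
    [[0, 0, 0], 0],
    [[0, 0, 0], 0],
    [[0, 0, 0], 0],
    [[0, 0, 0], 0],
    [[0, 0, 0], 0],
    [[0, 0, 0], 0],
    [[0, 0, 0], 0],
    [[0, 0, 0], 0],
    [[0, 0, 0], 0],
    [[0, 0, 0], 0],
  ],
)

```text
time_s: 25.42
position: [0.4123, -0.0049, 0.1971]
eef_rot: [-0.171, 2.433, 0.024]
ft_force: [0.5, -0.1, -0.0]
finger_gap: 0.0448
```

>>> drive_tool(
  series=[
    [[0, 0, 0], 0],
    [[0, 0, 0], 0],
    [[0, 0, 0], 0],
    [[0, 0, 0], 0],
    [[0, 0, 0], 0],
    [[0, 0, 0], 0],
    [[0, 0, 0], 0],
    [[0, 0, 0], 0],
    [[0, 0, 0], 0],
    [[0, 0, 0], 0],
    [[0, 0, 0], 0],
    [[0, 0, 0], 0],
  ],
)

```text
time_s: 26.92
position: [0.4123, -0.0049, 0.1971]
eef_rot: [-0.171, 2.433, 0.024]
ft_force: [-0.0, -0.7, -0.1]
finger_gap: 0.0451
```

```bash
python3 w.py 11; python3 w.py 12; python3 w.py 13; python3 -c "
import cv2,numpy as np
for n in 'sc':
    a=[cv2.imread(f'pics/{n}{k}.png').astype(int)[110:260] for k in (11,12,13)]
    for i,j in ((0,1),(1,2)):
        d=np.abs(a[i]-a[j]).sum(2); print(n,d.max(),(d>40).sum())
"
```

```text
26.925
27.025
27.125
s 15 0
s 16 0
c 70 283
c 84 264
```

View pics/x13.png

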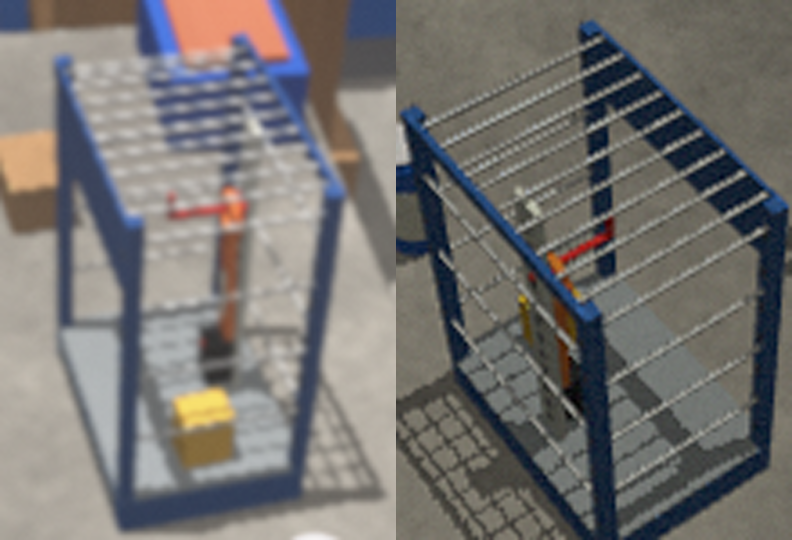

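```bash
python3 -c "
from h import *
a=cv2.imread('pics/side0.png').astype(int)[250:384,290:440];b=cv2.imread('pics/s13.png').astype(int)[250:384,290:440];print('can diff',(np.abs(a-b).sum(2)>90).sum())
a=cv2.imread('pics/scene0.png').astype(int)[270:330,300:365];b=cv2.imread('pics/c13.png').astype(int)[270:330,300:365];print('carton diff',(np.abs(a-b).sum(2)>90).sum())
a,b,c=[cv2.imread(f'pics/c{k}.png').astype(int)[150:245,205:250] for k in (10,12,13)];print('key region',(np.abs(a-c).sum(2)>90).sum(),(np.abs(b-c).sum(2)>90).sum())
print(robot.sign_off())"
```

```text
can diff 0
carton diff 0
key region 0 0
the job is handed in; nothing more can be done
None
```

The key is hanging by its eye on the red hook, and the job was handed in at about 27 s with the gripper clear of everything. I gripped the fob flat on the bench and turned the plate about 33° nose-up. I then slid it in under the header, roughly along its own axis.

- **Finding the hook:** From the two fixed cameras, the hook's upturned end is about 10 mm in front of the cage's origin and its arm is at about 0.248 m.
- **Resting on the hook:** I lowered the eye over the tip in 1–2 mm steps. The vertical force rose from about −1.5 N to about +1.6 N, which I took as the eye resting. I held it there for about 1 s before opening the fingers slowly.
- **Letting go:** The key slipped free, swung down by itself and slid back along the arm until its eye was close to the foot block. I did not measure any touch between the key and the strip during that swing.
- **Final checks:** Pictures from about 3 s apart show the key still. The yellow box is at the same image position as at the start. The can and carton regions show no difference from the first pictures.
- **Disagreements:**
  - The key's position in the grip, worked out from the arm, was about 4 mm off what the cameras showed, so I corrected for it.
  - The hook height came out 1–3 mm different between measurements, and the touch settled it.
  - A whole-picture comparison in the scene camera flagged about 270 changed pixels between frames. The key's own area showed none at a higher threshold, so I took this as image noise.
- **Worth knowing:** The moves offered no direct tilt. I got it by pushing the arm against its wrist joint limit in free space.

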